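Clear the peg chest, then hold its lid half open

TASK

Clear the two cartons off the lid of the wooden peg chest onto the large carton standing on the table, without shifting that one: the medium carton first, then the small one on top, each put down squarely (centred, long sides parallel) so they make one straight column. Then lift the chest's lid by its bar to 45 degrees open and finish while still holding it there, motionless: the lid would fall shut if let go, so keep hold of it and prop it with nothing else. Leave the other things about the table where they are.

Things in the scene. Friction and masses are not known exactly. Their poses are not given: they have to be found in the camera images.
- chest: Low slatted wooden crate fixed to the table, 180 (x) x 280 (y) x 100 mm high without its lid; origin at the centre of its underside. Its front, with the lid's bar, looks along its own -x, roughly to the robot; the hinge runs along its y at the back (x = +90 mm, z = 100 mm). It may stand on the left or the right of the work area and be turned up to 0.25 rad.
- lid (a joint): Angle of the chest's plywood lid in rad: 0 closed (lying flat), 0.785 is 45 degrees, end stop at 1.3. The free hinge has no stay or spring: the lid (180 x 280 x 10 mm, about 0.45 kg) falls shut when let go. Closed, its top is 110 mm above the table. The bar end rises as it opens.
- lid_bar (a point): Middle of the lid's round steel lifting bar, 12 mm thick, 108 mm long, parallel to the hinge, joined to the lid by a rod near each end. Lid closed: 30 mm in front of the lid's front edge, 30 mm above its top, i.e. x = -120, y = 0, z = 140 mm in the chest's frame (210 mm before and 40 mm above the hinge line). It turns with the lid; being round it can turn between the fingers.
- lid_hinge (a point): Middle of the lid's hinge line, at x = +90, y = 0, z = 100 mm in the chest's frame; moves with the lid only in turning, its y axis is the hinge line.
- carton_large: Largest closed cardboard carton, 80 (x) x 112 (y) x 70 mm high, about 0.6 kg, standing loose on the table on the other side of the work area from the chest; foot of the column. Origin at the centre of its underside, long side along its y.
- carton_medium: Middle-sized closed cardboard carton, 64 (x) x 96 (y) x 50 mm high, about 0.24 kg; starts lying flat on the chest's lid, on its left or right half. Origin at the centre of its underside, long side along its y.
- carton_small: Smallest closed cardboard carton, 50 (x) x 76 (y) x 42 mm high, about 0.14 kg; starts on the other half of the lid. Origin at the centre of its underside, long side along its y.
- cup: Bystander: white enamelled steel cup with a handle, 82 mm across, 80 mm high; origin at the centre of its underside.
- tumbler: Bystander: round glass tumbler, 70 mm across, 95 mm high; origin at the centre of its underside.
- brush: Bystander: wooden hand brush with black bristles, about 255 mm long, 52 mm high; origin on the table where the handle (to its -x) meets the head (to its +x).
- dustpan: Bystander: grey plastic dustpan with its handle folded over it, 200 x 220 x 56 mm; origin at the centre of its underside.
- jar: Bystander: glass jar with a steel cap, 72 mm across, 100 mm high; origin at the centre of its underside.
- soap: Bystander: white bar of soap, 85 x 55 x 28 mm; origin at the centre of its underside.
- loose_peg: Bystander: one orange square peg standing upright, 14 mm thick, 70 mm high; origin at the centre of its underside.

How it is judged:
By the outcome, as a careful person would: the job done as asked, in the order asked, and still so for the second after the job is handed in, while the arm keeps its last pose, push and grip.
It also fails if it takes over 72 s, if anything falls off the work surface, if the arm or the gripper's body presses on something with over 40 N, if the wrist force passes 120 N, or if a joint passes its speed limit or range.

ROBOT

A 7-joint arm with a two-finger parallel gripper is mounted at the origin on the work surface. World frame = base frame: x ahead of the robot, y to its left, z up, the work surface at z = 0. Lengths are in m, angles in degrees, forces in N, time in s.
With the tool pointing down it reaches from about 0.4 to 0.925 m from the base axis. Payload 5.6 kg.
Tool frame: the origin (TCP) lies at the very end of the fingers, on their centre line; the grasp point (between the pads) lies bot.grip_point_offset behind it (bot.grip_point_offset is the distance from the TCP to the grasp point, in m); z points along the fingers, y is the line along which they close (so a half turn about z gives the same grasp; the last joint's range is limited). The gripper opens to 85 mm and grips with 20 to 120 N. Pads are 22 mm wide; open, the fingers measure 114 mm over their backs; the gripper's body (76 mm by 85 mm) begins 54 mm behind the grasp point. The pads swing forward as they close: fully open they stand 13 mm farther back than shut.
Start: joints at [-69.328, 26.786, -0.665, 91.828, 0.344, 61.387, -3.226], TCP at [0.255, 0.598, 0.231] pointing down, gripper open.
Joint ranges: [-144.91, 144.91], [-17.63, 115.5], [-89.93, 88.59], [15.96, 139.68], [-74.01, 254.01], [8.47, 105.57], [-167.45, 167.45]. Speed limits (degrees/s): [147.25, 147.25, 180, 180, 180, 180, 180].

INTERFACE

Orientations are given as a 3x3 rotation matrix whose columns are the frame's x, y, z axes.
In Python, from rig import bot gives the robot as it stands.
- The arm moves only by the tool play_rows, never from a script. Its argument "rows" is a list of rows, each a list of 3 entries, a list of its own where there are three numbers: the closure, from -1 (fully open) to 1 (shut), so that 0 is half open, then the shift along the tool's x, y, z in m, then the turn, a rotation vector about the tool's x, y, z in degrees. A call has 1 to 12 rows; each row shifts and turns the commanded pose from where the row before left it, along the tool's axes as they then stand; what a row does not reach is not made up. A row lasts 1/8 s, in which the tool goes at most 62.5 mm and 10.7 degrees, less where a joint would pass 70% of its speed; a pose out of reach is approached as far as the arm can. A call is refused whole if a number of a shift passes 0.0625 or a number of a turn 10.7, either way. A call with a gripper value outside its range is refused whole. The fingers move at their own pace and stop on an object; the grip force is fixed at half the most. Time passes only in rows, so rows that do not move let the fingers close. It gives the time, the measured TCP pose, the force, the opening and the grip force at its end, in the units of the state.
- bot.get_obs(): the state, without advancing time (a new reading comes with each control period).
- bot.grab_frame(name): name is "scene" or "top"; returns the picture (400x640x3 uint8, red, green, blue); there is no depth.
- bot.camera_params(name): a dict with "intrinsics" (3x3 intrinsics, pixels), "xyz" and "orientation" of the camera in the world. Camera axes: x right, y down, z forward; pixel columns grow to the right and rows downward; lengths in m; the calibration is good to about 2 mm. A picture is of the moment at which its call begins. camera_params takes no time and is no camera call.
- bot.sign_off(): hands the job in; it is judged then, once.
Trained networks look in the newest picture that a camera, given by its name, has taken for a name from the list of things; names that differ only in an ending like _2 or _b are one class to them, and where a whole thing is asked for, a point or a joint stands for the part that bears it (a point fixed in the world has none). Each returns a list of dicts, best first, with "p" (0 to 1); they miss things now and then, are a little off and sometimes report something else, mostly with a low value. They report only what shows in the picture. A call takes as long as a camera call.
- bot.silhouettes(camera, thing): "mask" (400x640 bool, what is visible of it) and "rect" ([left, top, right, bottom] in pixels, round what is visible of it).
- bot.tip_of(camera, thing): "centre" ([column, row] in pixels: a listed point, or the origin of a listed thing).
The state is a dict: "clock": time; "q": joint angles; "joint_velocities": joint speeds; "joint_efforts": joint torques, N m; "tcp_pos": TCP position; "orientation": TCP orientation; "contact_force": force on the tool from outside, world axes, zero at the start; "moment": the same for the moment, N m; "opening": opening from 0.0 (shut) to 1.0 (fully open); "grip_force": force on a finger pad.
Only numpy, scipy, OpenCV 4.12 (cv2) and the standard library are available. Lean on these libraries where they do the work, as an engineer would, in place of code of your own. Each camera call takes 0.05 s, during which the arm holds its last target. There are 200 camera calls.

## Working session

There is one attempt and no reset: what is moved stays moved. The work goes in short steps, Python scripts to look and compute and a tool call to move; the robot and the scene stay as the last step left them, time stands still between calls to the robot, and variables do not carry over. Pictures are saved under pics/ and viewed, at most 10 in all, crops included, and the job is handed in when it is done.

Besides the shell and the picture viewer there is one more tool, called after "Emit:" by a JSON object that holds its "method" and its "body", one argument or row to a line. play_rows: Moves the arm, as the interface text tells. Its arguments: {"type":"object","properties":{"rows":{"type":"array","items":{"type":"array"}}},"required":["rows"]}

```bash
mkdir -p pics; ls
python3 - <<'E'
from rig import bot
import cv2,numpy as np
np.set_printoptions(precision=4,suppress=True)
for c in("scene","top"):
    im=bot.grab_frame(c); cv2.imwrite(f"pics/{c}0.png",im[:,:,::-1])
    p=bot.camera_params(c);print(c,p)
    for t in["chest","lid_bar","lid_hinge","carton_large","carton_medium","carton_small"]:
        print(t,[(r["centre"],round(r["p"],2)) for r in bot.tip_of(c,t)][:2],[(r["rect"],round(r["p"],2)) for r in bot.silhouettes(c,t)][:2])
print(bot.grip_point_offset,bot.get_obs())
E
```

```text
pics
scene {'intrinsics': array([[501.3532,   0.    , 318.7871],
       [  0.    , 501.3532, 201.7352],
       [  0.    ,   0.    ,   1.    ]]), 'xyz': array([1.2152, 0.9017, 1.2   ]), 'orientation': array([[-0.7785,  0.4338, -0.4537],
       [ 0.6276,  0.525 , -0.5749],
       [-0.0111, -0.7322, -0.681 ]])}
chest [([273.2, 210.9], 0.67)] [([228.0, 154.5, 321.4, 239.8], 0.65), ([225.1, 158.7, 319.4, 220.4], 0.18)]
lid_bar [([299.5, 162.2], 0.63), ([394.3, 240.3], 0.63)] [([225.2, 156.8, 317.0, 218.4], 0.72), ([249.1, 160.2, 276.5, 182.6], 0.7)]
lid_hinge [([250.9, 200.3], 0.8), ([349.1, 214.2], 0.55)] [([225.5, 159.1, 321.4, 225.7], 0.85)]
carton_large [([333.1, 274.3], 0.63)] [([311.5, 240.0, 355.6, 289.6], 0.65)]
carton_medium [] [([275.6, 174.0, 310.1, 202.7], 0.56)]
carton_small [([261.7, 174.3], 0.88)] [([248.1, 161.1, 277.2, 184.5], 0.88)]
top {'intrinsics': array([[467.11  ,   0.    , 313.4309],
       [  0.    , 467.11  , 200.1828],
       [  0.    ,   0.    ,   1.    ]]), 'xyz': array([0.1478, 0.0349, 1.8197]), 'orientation': array([[-0.0373, -0.9792,  0.1994],
       [-0.99
[... 511 characters left out ...]
arton_small [([389.9, 184.5], 0.79)] [([378.9, 175.8, 398.8, 190.4], 0.72)]
0.0187 {'clock': 1.3, 'q': array([-69.3285,  26.7852,  -0.6648,  91.8274,   0.3422,  61.3878,
        -3.225 ]), 'joint_velocities': array([ 0.0761,  0.0192, -0.0244, -0.0078,  0.0593, -0.0476,  0.0158]), 'joint_efforts': array([ -0.0009, -53.2233,   0.0213, -25.1624,   0.0115,   0.0014,
        -0.    ]), 'tcp_pos': array([0.2554, 0.5977, 0.2313]), 'orientation': array([[-0.9196,  0.393 ,  0.    ],
       [ 0.393 ,  0.9196,  0.    ],
       [-0.    ,  0.    , -1.    ]]), 'contact_force': array([-0.0177, -0.231 , -0.0061]), 'moment': array([-0.0644,  0.0117, -0.0008]), 'grip_force': 0.0, 'opening': 1.004127891261473}
```

View pictures.

Run:
```python
import cv2
a=cv2.imread("pics/scene0.png");b=cv2.imread("pics/top0.png")
cv2.imwrite("pics/s_crop.png",cv2.resize(a[130:310,200:440],None,fx=3.3,fy=3.3,interpolation=cv2.INTER_CUBIC))
cv2.imwrite("pics/t_crop.png",cv2.resize(b[130:280,230:430],None,fx=4,fy=4,interpolation=cv2.INTER_CUBIC))
```

```text
(no output)
```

View pics/s_crop.png

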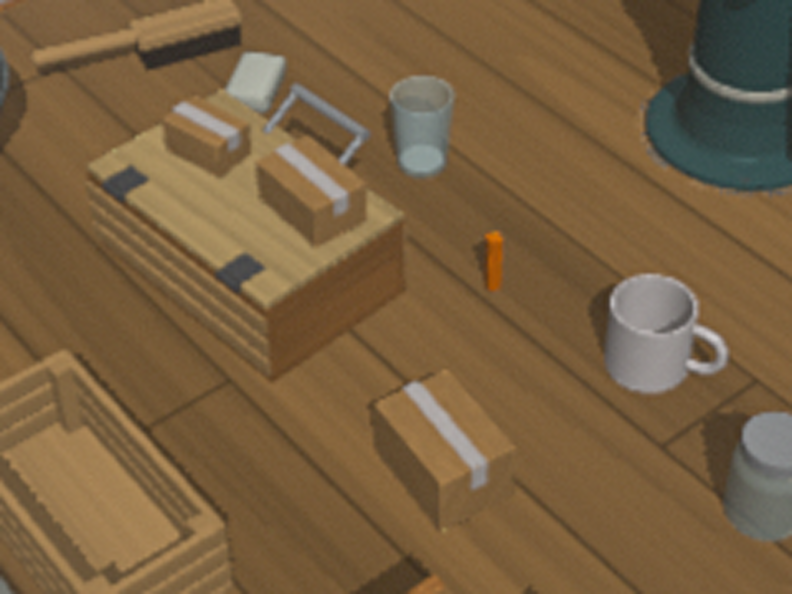

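View pics/t_crop.png

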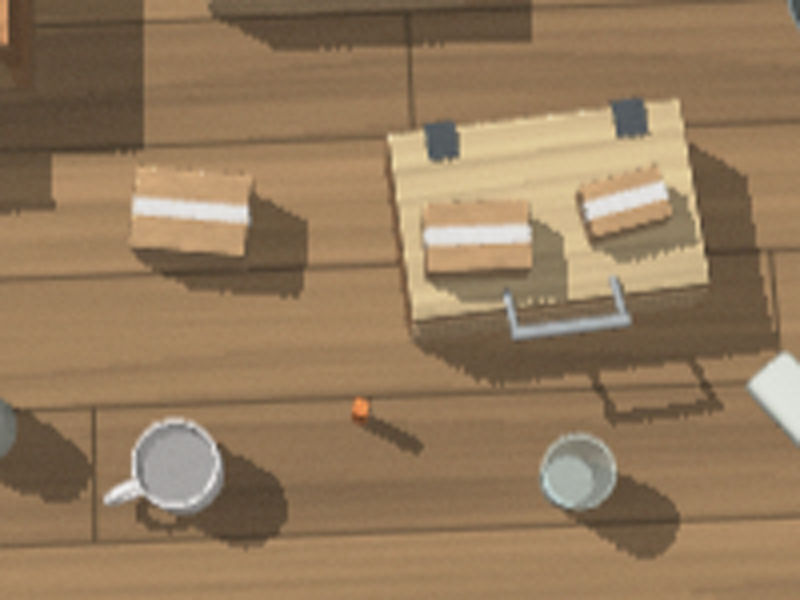

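View pics/top0.png

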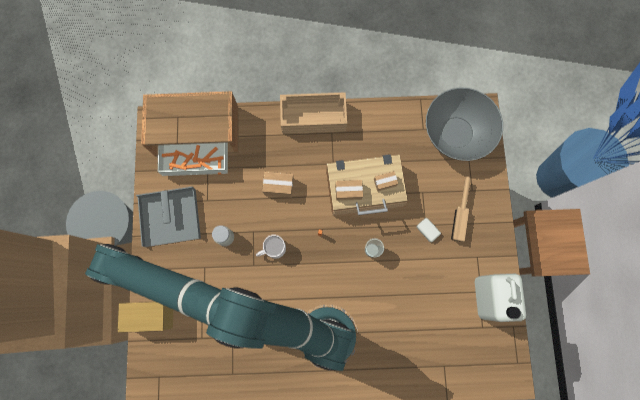

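```bash
cat > h.py <<'E'
from rig import bot
import cv2,numpy as np
from scipy.optimize import minimize,least_squares
np.set_printoptions(precision=4,suppress=True)
P={c:bot.camera_params(c) for c in("scene","top")}
def proj(c,X):
    p=P[c];y=(np.asarray(X)-p["xyz"])@p["orientation"];u=y@np.asarray(p["intrinsics"]).T
    return u[:,:2]/u[:,2:]
def place(pose,L):
    x,y,a=pose;L=np.asarray(L,float);R=np.array([[np.cos(a),-np.sin(a)],[np.sin(a),np.cos(a)]])
    return np.c_[L[:,:2]@R.T+[x,y],L[:,2]]
def box(d,z0): return [[sx*d[0]/2,sy*d[1]/2,z0+z] for sx in(-1,1) for sy in(-1,1) for z in(0,d[2])]
def unproj(c,uv,z):
    p=P[c];r=p["orientation"]@np.linalg.inv(p["intrinsics"])@[*uv,1];return p["xyz"]+r*(z-p["xyz"][2])/r[2]
S=8
def hull(c,pose,d,z0): return cv2.convexHull(proj(c,place(pose,box(d,z0))).astype(np.float32))
def fit(masks,d,z0,p0):
    M={}
    for c,m in masks.items():
        ys,xs=np.where(m);b=(xs.min()-8,ys.min()-8,xs.max()+9,ys.max()+9)
        M[c]=(b,cv2.resize(m[b[1]:b[3],b[0]:b[2]].astype(np.uint8),None,fx=S,fy=S,interpolation=cv2.INTER_NEAREST))
    def cost(p,full=False):
        out=[]
        for c,(b,m) in M.items():
            h=(hull(c,p,d,z0)[:,0]+0.5-[b[0],b[1]])*S
            q=np.zeros_like(m);cv2.fillPoly(q,[np.round(h*16).astype(np.int32)],1,shift=4)
            out.append(1-(q&m).sum()/(q|m).sum())
        return out if full else sum(out)
    best=min((minimize(cost,[*p0[:2],a],method="Nelder-Mead",options=dict(initial_simplex=np.array([p0[:2].tolist()+[a]]*4)+np.vstack([np.zeros(3),np.diag([.01,.01,.1])]))) for a in(-.3,0,.3)),key=lambda r:r.fun)
    return best.x,cost(best.x,True)
D=dict(carton_large=(.08,.112,.07),carton_medium=(.064,.096,.05),carton_small=(.05,.076,.042))
def locate(t,z0,cams=("scene","top")):
    m={}
    for c in cams:
        r=bot.silhouettes(c,t)
        if r: m[c]=r[0]["mask"];rc=r[0]["rect"]
    p0=unproj(c,[(rc[0]+rc[2])/2,(rc[1]+rc[3])/2],z0+D[t][2]/2)
    return fit(m,D[t],z0,p0[:2])
E
cat > m1.py <<'E'
from h import *
t=lambda l:(np.array(l)+.5)/4-.5+[230,130]
s=lambda l:(np.array(l)+.5)/3.3-.5+[200,130]
L=[[.09,.14,.11],[.09,-.14,.11],[-.09,-.14,.11],[-.09,.14,.11],[-.12,.054,.14],[-.12,-.054,.14]]
ut=t([(388,135),(680,99),(708,283),(413,322),(514,335),(628,322)])
us=s([(270,305),(90,165),(225,90),(405,213),(366,135),(294,90)])
f=lambda p:np.r_[proj("top",place(p,L))-ut,proj("scene",place(p,L))-us].ravel()
for g in(f,lambda p:f(p)[:12],lambda p:f(p)[12:]):
    r=least_squares(g,[.65,-.1,0]);print("chest",r.x,np.degrees(r.x[2]));
r=least_squares(f,[.65,-.1,0])
print(r.fun.reshape(-1,2))
for c in P: bot.grab_frame(c)
R={}
for n,z in(("carton_large",0),("carton_medium",.11),("carton_small",.11)):
    x,e=locate(n,z);R[n]=(x,z);print(n,x,np.degrees(x[2]),e)
R["chest"]=(r.x,0);D["chest"]=(.18,.28,.11)
ims=[]
for c,b,k in(("scene",(215,150,365,300),3.3),("top",(255,145,415,225),5)):
    im=cv2.imread(f"pics/{c}0.png")
    kk=k;im=cv2.resize(im[b[1]:b[3],b[0]:b[2]],None,fx=kk,fy=kk)
    for n,(x,z) in R.items():
        cv2.polylines(im,[np.int32((hull(c,x,D[n],z)[:,0]+.5-[b[0],b[1]])*kk)],True,(0,255,0),1)
    cv2.imwrite(f"pics/ov_{c}.png",im)
a,b=cv2.imread("pics/ov_scene.png"),cv2.imread("pics/ov_top.png")
a=cv2.resize(a,(400,400));b=cv2.resize(b,(800,400))
cv2.imwrite("pics/ov.png",cv2.resize(np.hstack([a[:, :400],b[:,:]]),(800,267)))
E
python3 m1.py
```

```text
chest [ 0.5583 -0.1704  0.0914] 5.238805246354809
chest [ 0.5584 -0.1711  0.0882] 5.055555612944796
chest [ 0.5586 -0.1694  0.0946] 5.420033612204929
[[-0.3697  0.3118]
 [-0.4761  0.0958]
 [ 0.476   0.0398]
 [-0.1402 -0.154 ]
 [-0.6097  0.1498]
 [ 0.1664 -0.3709]
 [-0.6922 -0.3862]
 [-0.7638  0.0314]
 [-0.4669 -0.495 ]
 [ 0.323  -0.2281]
 [ 0.4271  0.1747]
 [ 0.6605 -0.324 ]]
carton_large [ 0.5808  0.1678 -0.1516] -8.687318074931323 [np.float64(0.0527134329992881), np.float64(0.05721044148123333)]
carton_medium [ 0.5251 -0.1005 -0.0049] -0.2823079369880764 [np.float64(0.07100208194209845), np.float64(0.053149045312054666)]
carton_small [ 0.5524 -0.2384  0.2385] 13.663379160270033 [np.float64(0.1588466579292267), np.float64(0.09417100772408837)]
```

View pics/ov_top.png

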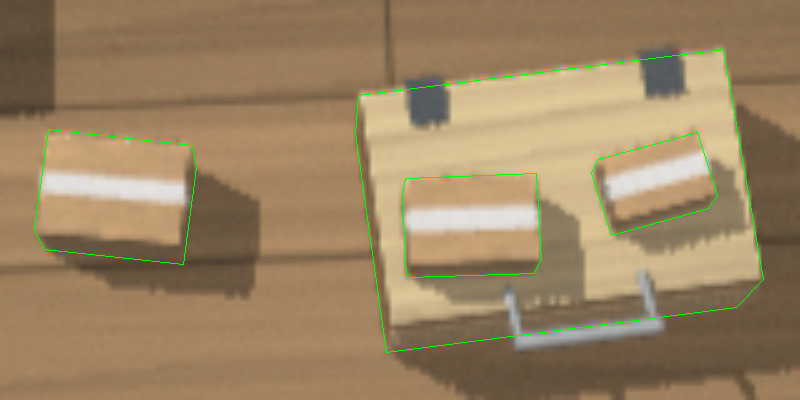

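View pics/ov_scene.png

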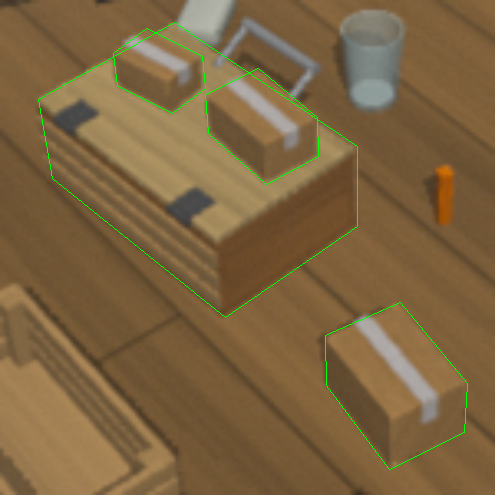

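```bash
cat > tape.py <<'E'
from h import *
def tape(c,im,pose,d,z0):
    # whitish pixels inside the projected top face -> line on the top plane
    zt=z0+d[2];q=proj(c,place(pose,[[sx*(d[0]/2-.008),sy*(d[1]/2-.006),zt] for sx,sy in((-1,-1),(-1,1),(1,1),(1,-1))]))
    k=np.zeros(im.shape[:2],np.uint8);cv2.fillPoly(k,[np.round(q*16).astype(np.int32)],1,shift=4)
    f=im.astype(float);w=np.clip(f[...,2]-0.55*f[...,0],0,None)  # blue rich vs cardboard
    ys,xs=np.where(k>0);v=w[ys,xs];v=np.clip(v-np.percentile(v,45),0,None)
    X=np.array([unproj(c,(a,b),zt)[:2] for a,b in zip(xs,ys)])
    m=(v[:,None]*X).sum(0)/v.sum();C=((X-m)*v[:,None]).T@(X-m)
    e=np.linalg.eigh(C)[1][:,1];e=e*np.sign(e[1])
    return m,np.degrees(np.arctan2(-e[0],e[1]))
if __name__=="__main__":
    for n,p,z in(("carton_large",(.5808,.1678,-.11),0),("carton_medium",(.5251,-.1005,-.005),.11),("carton_small",(.5524,-.2384,.2385),.11)):
        for c in P: print(n,c,*tape(c,cv2.imread(f"pics/{c}0.png")[:,:,::-1],p,D[n],z))
E
python3 tape.py
```

```text
carton_large scene [0.5808 0.169 ] -7.077994464318366
carton_large top [0.5809 0.1672] -6.619366260375737
carton_medium scene [ 0.5244 -0.0995] -0.1143999024979398
carton_medium top [ 0.5252 -0.1002] -0.7607473571501293
carton_small scene [ 0.5531 -0.2384] 12.273052954207042
carton_small top [ 0.5542 -0.2378] 13.318994197254364
```

```bash
cat > plan.py <<'E'
# python3 plan.py grip n x y z yang  [n x y z yang ...]: rows for straight moves, tool kept pointing down
import sys,numpy as np,json
from scipy.spatial.transform import Rotation as Ro
from rig import bot
def go(p,R,tp,ya,n,tilt=None):
    a=np.radians(ya);y=np.array([np.cos(a),np.sin(a),0]);z=np.array([0,0,-1.]);T=np.c_[np.cross(y,z),y,z]
    w=np.minimum(1,np.minimum(np.arange(n)+1,np.arange(n,0,-1))/3.0);s=np.cumsum(w)/w.sum()
    p0,R0=p.copy(),R.copy();dr=Ro.from_matrix(R0.T@T).as_rotvec();out=[]
    for k in s:
        d=np.round(R.T@(p0+(np.array(tp)-p0)*k-p),3 if k<.999 else 4)
        r=np.round(Ro.from_matrix(R.T@R0@Ro.from_rotvec(dr*k).as_matrix()).as_rotvec(degrees=True),1)
        out.append([(d+0).tolist(),(r+0).tolist()]);p=p+R@d;R=R@Ro.from_rotvec(r,degrees=True).as_matrix()
    return out,p,R
if __name__=="__main__":
    g=float(sys.argv[1]);v=list(map(float,sys.argv[2:]));o=bot.get_obs()
    p,R=np.array(o["tcp_pos"]),np.array(o["orientation"]);al=[]
    ang=np.degrees(np.arctan2(R[1,1],R[0,1]));print("at",p.round(4),"yang %.2f"%ang,"F",np.round(o["contact_force"],1),"open %.3f"%o["opening"],"t",o["clock"],"q7 %.0f"%o["q"][6])
    for i in range(0,len(v),5):
        rows,p,R=go(p,R,v[i+1:i+4],v[i+4],int(v[i]));al+=[[g]+r for r in rows]
    for i in range(0,len(al),12): print(json.dumps(al[i:i+12]))
    print("max shift",max(abs(x) for r in al for x in r[1]),"turn",max(abs(x) for r in al for x in r[2]),"end",p.round(4))
E
python3 plan.py -1 18 .525 -.1 .215 -0.5
```

```text
at [0.2555 0.5977 0.2313] yang 66.86 F [-0.8 -0.  -0.3] open 1.002 t 1.7 q7 -3
[[-1.0, [-0.011, -0.011, 0.0], [0.0, 0.0, 1.4]], [-1.0, [-0.022, -0.022, 0.001], [0.0, 0.0, 2.8]], [-1.0, [-0.035, -0.031, 0.001], [0.0, 0.0, 4.2]], [-1.0, [-0.037, -0.028, 0.001], [0.0, 0.0, 4.2]], [-1.0, [-0.039, -0.026, 0.001], [0.0, 0.0, 4.2]], [-1.0, [-0.041, -0.022, 0.001], [0.0, 0.0, 4.2]], [-1.0, [-0.043, -0.02, 0.001], [0.0, 0.0, 4.3]], [-1.0, [-0.044, -0.016, 0.001], [0.0, 0.0, 4.2]], [-1.0, [-0.045, -0.013, 0.001], [0.0, 0.0, 4.2]], [-1.0, [-0.045, -0.01, 0.001], [0.0, 0.0, 4.2]], [-1.0, [-0.047, -0.006, 0.001], [0.0, 0.0, 4.2]], [-1.0, [-0.046, -0.003, 0.001], [0.0, 0.0, 4.2]]]
[[-1.0, [-0.047, 0.0, 0.001], [0.0, 0.0, 4.2]], [-1.0, [-0.047, 0.004, 0.001], [0.0, 0.0, 4.2]], [-1.0, [-0.046, 0.007, 0.001], [0.0, 0.0, 4.2]], [-1.0, [-0.045, 0.011, 0.001], [0.0, 0.0, 4.2]], [-1.0, [-0.03, 0.009, 0.001], [0.0, 0.0, 2.9]], [-1.0, [-0.0148, 0.0055, 0.0003], [0.0, 0.0, 1.4]]]
max shift 0.047 turn 4.3 end [ 0.525 -0.1    0.215]
```

Emit:
{"method": "play_rows", "body": {
  "rows": [
    [-1.0, [-0.011, -0.011, 0.0], [0.0, 0.0, 1.4]],
    [-1.0, [-0.022, -0.022, 0.001], [0.0, 0.0, 2.8]],
    [-1.0, [-0.035, -0.031, 0.001], [0.0, 0.0, 4.2]],
    [-1.0, [-0.037, -0.028, 0.001], [0.0, 0.0, 4.2]],
    [-1.0, [-0.039, -0.026, 0.001], [0.0, 0.0, 4.2]],
    [-1.0, [-0.041, -0.022, 0.001], [0.0, 0.0, 4.2]],
    [-1.0, [-0.043, -0.02, 0.001], [0.0, 0.0, 4.3]],
    [-1.0, [-0.044, -0.016, 0.001], [0.0, 0.0, 4.2]],
    [-1.0, [-0.045, -0.013, 0.001], [0.0, 0.0, 4.2]],
    [-1.0, [-0.045, -0.01, 0.001], [0.0, 0.0, 4.2]],
    [-1.0, [-0.047, -0.006, 0.001], [0.0, 0.0, 4.2]],
    [-1.0, [-0.046, -0.003, 0.001], [0.0, 0.0, 4.2]]
  ]
}}

```text
clock: 3.2
tcp_pos: [0.4411, 0.1161, 0.2205]
orientation: [[-0.347, 0.938, 0.001], [0.938, 0.347, 0.001], [0.0, 0.001, -1.0]]
contact_force: [1.1, 1.3, 0.6]
opening: 0.995
grip_force: 0.0
```

Emit:
{"method": "play_rows", "body": {
  "rows": [
    [-1.0, [-0.047, 0.0, 0.001], [0.0, 0.0, 4.2]],
    [-1.0, [-0.047, 0.004, 0.001], [0.0, 0.0, 4.2]],
    [-1.0, [-0.046, 0.007, 0.001], [0.0, 0.0, 4.2]],
    [-1.0, [-0.045, 0.011, 0.001], [0.0, 0.0, 4.2]],
    [-1.0, [-0.03, 0.009, 0.001], [0.0, 0.0, 2.9]],
    [-1.0, [-0.0148, 0.0055, 0.0003], [0.0, 0.0, 1.4]],
    [-1.0, [0, 0, 0], [0, 0, 0]],
    [-1.0, [0, 0, 0], [0, 0, 0]]
  ]
}}

```text
clock: 4.2
tcp_pos: [0.5245, -0.0986, 0.2149]
orientation: [[0.007, 1.0, -0.0], [1.0, -0.007, 0.001], [0.001, -0.001, -1.0]]
contact_force: [-0.5, 0.1, -0.1]
opening: 0.999
grip_force: 0.0
```

```bash
python3 plan.py -1 8 .525 -.1 .117 -0.5
```

```text
at [ 0.5245 -0.0986  0.2149] yang -0.42 F [-0.5  0.1 -0.1] open 0.999 t 4.2 q7 18
[[-1.0, [0.0, 0.0, 0.005], [0.0, 0.0, 0.0]], [-1.0, [0.0, 0.0, 0.011], [0.0, 0.0, 0.0]], [-1.0, [-0.001, 0.0, 0.017], [0.0, 0.0, 0.0]], [-1.0, [0.0, 0.0, 0.016], [0.0, 0.0, 0.0]], [-1.0, [0.0, 0.0, 0.016], [0.0, 0.0, 0.1]], [-1.0, [0.0, 0.0, 0.017], [0.0, -0.1, 0.0]], [-1.0, [0.0, 0.001, 0.01], [0.0, 0.0, 0.0]], [-1.0, [-0.0005, -0.0005, 0.0059], [0.0, 0.0, 0.0]]]
max shift 0.017 turn 0.1 end [ 0.525 -0.1    0.117]
```

Emit:
{"method": "play_rows", "body": {
  "rows": [
    [-1, [0, 0, 0.006], [0, 0, 0]],
    [-1, [0, 0, 0.014], [0, 0, 0]],
    [-1, [-0.001, 0, 0.022], [0, 0, 0]],
    [-1, [0, 0, 0.024], [0, 0, 0]],
    [-1, [0, 0, 0.018], [0, 0, 0]],
    [-1, [0, 0, 0.01], [0, 0, 0]],
    [-1, [0, 0, 0.004], [0, 0, 0]],
    [-1, [0, 0, 0], [0, 0, 0]],
    [1, [0, 0, 0], [0, 0, 0]],
    [1, [0, 0, 0], [0, 0, 0]],
    [1, [0, 0, 0], [0, 0, 0]],
    [1, [0, 0, 0], [0, 0, 0]]
  ]
}}

```text
clock: 5.7
tcp_pos: [0.5259, -0.1012, 0.118]
orientation: [[0.009, 1.0, 0.002], [1.0, -0.009, 0.0], [0.0, 0.002, -1.0]]
contact_force: [0.5, 0.2, 5.7]
opening: 0.743
grip_force: 65.9
```

```bash
python3 plan.py 1 6 .525 -.1 .20 -0.5 14 .581 .168 .20 -6.9
```

```text
at [ 0.5259 -0.1012  0.118 ] yang -0.54 F [0.5 0.2 5.7] open 0.743 t 5.7 q7 23
[[1.0, [0.0, 0.0, -0.007], [0.0, 0.0, 0.0]], [1.0, [0.0, 0.0, -0.013], [0.0, 0.0, 0.0]], [1.0, [0.001, 0.0, -0.021], [0.1, 0.0, 0.0]], [1.0, [0.0, -0.001, -0.02], [0.0, 0.0, 0.0]], [1.0, [0.0, 0.0, -0.014], [0.0, 0.0, 0.0]], [1.0, [0.0002, 0.0002, -0.007], [0.0, 0.0, 0.0]], [1.0, [0.007, 0.001, 0.0], [0.0, 0.0, 0.2]], [1.0, [0.015, 0.003, 0.0], [0.0, 0.0, 0.3]], [1.0, [0.023, 0.005, 0.0], [0.0, 0.0, 0.6]], [1.0, [0.022, 0.004, 0.0], [0.0, 0.0, 0.5]], [1.0, [0.023, 0.004, 0.0], [0.0, 0.0, 0.5]], [1.0, [0.022, 0.003, 0.0], [0.0, 0.0, 0.6]]]
[[1.0, [0.023, 0.004, 0.0], [0.0, 0.0, 0.5]], [1.0, [0.022, 0.003, 0.0], [0.0, 0.0, 0.5]], [1.0, [0.023, 0.003, 0.0], [0.0, 0.0, 0.5]], [1.0, [0.023, 0.003, 0.0], [0.0, 0.0, 0.6]], [1.0, [0.022, 0.002, 0.0], [0.0, 0.0, 0.5]], [1.0, [0.023, 0.003, 0.0], [0.0, 0.0, 0.5]], [1.0, [0.015, 0.001, 0.0], [0.0, 0.0, 0.4]], [1.0, [0.0077, 0.0007, 0.0001], [0.0, 0.0, 0.2]]]
max shift 0.023 turn 0.6 end [0.581 0.168 0.2  ]
```

Emit:
{"method": "play_rows", "body": {
  "rows": [
    [1.0, [0.0, 0.0, -0.007], [0.0, 0.0, 0.0]],
    [1.0, [0.0, 0.0, -0.013], [0.0, 0.0, 0.0]],
    [1.0, [0.001, 0.0, -0.021], [0.1, 0.0, 0.0]],
    [1.0, [0.0, -0.001, -0.02], [0.0, 0.0, 0.0]],
    [1.0, [0.0, 0.0, -0.014], [0.0, 0.0, 0.0]],
    [1.0, [0.0, 0.0, -0.007], [0.0, 0.0, 0.0]],
    [1.0, [0.007, 0.001, 0.0], [0.0, 0.0, 0.2]],
    [1.0, [0.015, 0.003, 0.0], [0.0, 0.0, 0.3]],
    [1.0, [0.023, 0.005, 0.0], [0.0, 0.0, 0.6]],
    [1.0, [0.022, 0.004, 0.0], [0.0, 0.0, 0.5]],
    [1.0, [0.023, 0.004, 0.0], [0.0, 0.0, 0.5]],
    [1.0, [0.022, 0.003, 0.0], [0.0, 0.0, 0.6]]
  ]
}}

```text
clock: 7.2
tcp_pos: [0.5469, 0.0137, 0.1981]
orientation: [[0.056, 0.998, -0.003], [0.998, -0.056, 0.0], [-0.0, -0.003, -1.0]]
contact_force: [0.5, 0.6, -2.1]
opening: 0.74
grip_force: 66.4
```

Emit:
{"method": "play_rows", "body": {
  "rows": [
    [1.0, [0.023, 0.004, 0.0], [0.0, 0.0, 0.5]],
    [1.0, [0.022, 0.003, 0.0], [0.0, 0.0, 0.5]],
    [1.0, [0.023, 0.003, 0.0], [0.0, 0.0, 0.5]],
    [1.0, [0.023, 0.003, 0.0], [0.0, 0.0, 0.6]],
    [1.0, [0.022, 0.002, 0.0], [0.0, 0.0, 0.5]],
    [1.0, [0.023, 0.003, 0.0], [0.0, 0.0, 0.5]],
    [1.0, [0.015, 0.001, 0.0], [0.0, 0.0, 0.4]],
    [1.0, [0.0077, 0.0007, 0.0], [0.0, 0.0, 0.2]],
    [1, [0, 0, 0], [0, 0, 0]],
    [1, [0, 0, 0], [0, 0, 0]]
  ]
}}

```text
clock: 8.45
tcp_pos: [0.5801, 0.1668, 0.1989]
orientation: [[0.122, 0.993, -0.002], [0.993, -0.122, -0.0], [-0.001, -0.002, -1.0]]
contact_force: [-0.7, -0.5, -2.2]
opening: 0.743
grip_force: 66.4
```

Run:
```python
from h import *
o=bot.get_obs();print(o["tcp_pos"],o["orientation"][:,1],o["opening"],o["contact_force"],o["clock"])
ims=[]
for c in P:
    im=bot.grab_frame(c)[:,:,::-1].copy();cv2.imwrite(f"pics/{c}1.png",im)
    print([(r["rect"],r["p"]) for r in bot.silhouettes(c,"carton_medium")][:2])
    z0=o["tcp_pos"][2]-.118+.11; p=(.581,.168,np.radians(-6.9))
    u=proj(c,[[.581,.168,.15]])[0].astype(int);s=50;k=8
    cr=cv2.resize(im[u[1]-s:u[1]+s,u[0]-s:u[0]+s],None,fx=4,fy=4,interpolation=cv2.INTER_CUBIC)
    pm=(*o["tcp_pos"][:2],np.arctan2(o["orientation"][1,1],o["orientation"][0,1]))
    for d,z,q,col in((D["carton_medium"],z0,pm,(0,255,0)),(D["carton_large"],0,p,(0,0,255))):
        cv2.polylines(cr,[np.int32((hull(c,q,d,z)[:,0]+.5-[u[0]-s,u[1]-s])*4)],True,col,1)
    ims.append(cr)
cv2.imwrite("pics/hover.png",np.hstack(ims))
```

```text
[0.5801 0.1668 0.1989] [ 0.9925 -0.1221 -0.0018] 0.7428485526192654 [-0.6676 -0.5195 -2.2359] 8.45
[([266.6, 147.7, 285.8, 163.9], 0.68), ([326.1, 211.3, 354.6, 244.9], 0.59)]
[([283.7, 164.5, 290.2, 185.1], 0.49)]
```

View pics/hover.png

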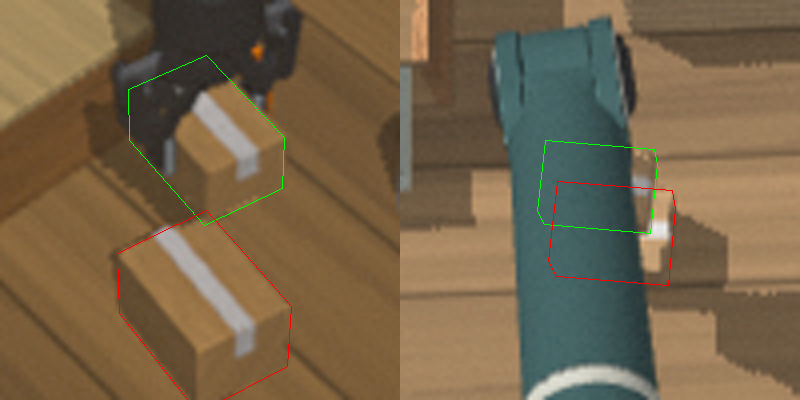

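```bash
python3 plan.py 1 10 .581 .167 .080 -6.9
```

```text
at [0.5802 0.1672 0.199 ] yang -7.00 F [-0.   0.1 -3.5] open 0.747 t 8.65 q7 -14
[[1.0, [0.0, 0.0, 0.005], [0.0, 0.0, 0.0]], [1.0, [0.0, 0.0, 0.01], [0.0, 0.0, 0.0]], [1.0, [0.0, 0.0, 0.015], [0.0, 0.0, 0.0]], [1.0, [0.0, 0.0, 0.015], [0.0, 0.0, 0.0]], [1.0, [0.0, 0.001, 0.015], [0.0, 0.0, 0.0]], [1.0, [0.0, 0.0, 0.014], [-0.1, 0.0, -0.1]], [1.0, [0.0, 0.0, 0.015], [0.0, 0.0, 0.0]], [1.0, [0.0, 0.0, 0.015], [0.0, 0.0, 0.0]], [1.0, [0.0, 0.0, 0.01], [0.0, 0.0, 0.0]], [1.0, [-0.0001, 0.0, 0.005], [0.0, 0.0, 0.0]]]
max shift 0.015 turn 0.1 end [0.581 0.167 0.08 ]
```

Emit:
{"method": "play_rows", "body": {
  "rows": [
    [1.0, [0.0, 0.0, 0.005], [0.0, 0.0, 0.0]],
    [1.0, [0.0, 0.0, 0.01], [0.0, 0.0, 0.0]],
    [1.0, [0.0, 0.0, 0.015], [0.0, 0.0, 0.0]],
    [1.0, [0.0, 0.0, 0.015], [0.0, 0.0, 0.0]],
    [1.0, [0.0, 0.001, 0.015], [0.0, 0.0, 0.0]],
    [1.0, [0.0, 0.0, 0.014], [-0.1, 0.0, 0]],
    [1.0, [0.0, 0.0, 0.015], [0.0, 0.0, 0.0]],
    [1.0, [0.0, 0.0, 0.015], [0.0, 0.0, 0.0]],
    [1.0, [0.0, 0.0, 0.01], [0.0, 0.0, 0.0]],
    [1.0, [0, 0.0, 0.005], [0.0, 0.0, 0.0]],
    [1.0, [0, 0.0, 0], [0.0, 0.0, 0.0]],
    [1.0, [0, 0.0, 0], [0.0, 0.0, 0.0]]
  ]
}}

```text
clock: 10.15
tcp_pos: [0.5814, 0.1679, 0.0804]
orientation: [[0.121, 0.993, 0.001], [0.993, -0.121, 0.0], [0.0, 0.001, -1.0]]
contact_force: [-0.4, 0.2, -1.8]
opening: 0.746
grip_force: 66.4
```

Emit:
{"method": "play_rows", "body": {
  "rows": [
    [1, [0, 0, 0.001], [0, 0, 0]],
    [1, [0, 0, 0], [0, 0, 0]]
  ]
}}

```text
clock: 10.4
tcp_pos: [0.5811, 0.1678, 0.0791]
orientation: [[0.121, 0.993, 0.0], [0.993, -0.121, 0.0], [0.0, 0.0, -1.0]]
contact_force: [0.4, 0.1, -2.9]
opening: 0.741
grip_force: 66.4
```

Emit:
{"method": "play_rows", "body": {
  "rows": [
    [1, [0, 0, 0.001], [0, 0, 0]],
    [1, [0, 0, 0], [0, 0, 0]],
    [0.3, [0, 0, 0], [0, 0, 0]],
    [-0.4, [0, 0, 0], [0, 0, 0]],
    [-0.7, [0, 0, 0], [0, 0, 0]],
    [-0.9, [0, 0, 0], [0, 0, 0]],
    [-0.9, [0, 0, 0], [0, 0, 0]],
    [-0.9, [0, 0, 0], [0, 0, 0]]
  ]
}}

```text
clock: 11.4
tcp_pos: [0.581, 0.1678, 0.0779]
orientation: [[0.121, 0.993, 0.0], [0.993, -0.121, -0.0], [-0.0, 0.0, -1.0]]
contact_force: [-0.3, 0.3, 0.2]
opening: 0.945
grip_force: 0.0
```

```bash
python3 plan.py -1 7 .581 .167 .19 -6.9 16 .5538 -.238 .19 13
```

```text
at [0.581  0.1678 0.0779] yang -6.94 F [-0.3  0.3  0.2] open 0.945 t 11.4 q7 -10
[[-1.0, [0.0, 0.0, -0.007], [0.0, 0.0, 0.0]], [-1.0, [0.0, 0.0, -0.015], [0.0, 0.0, 0.0]], [-1.0, [0.0, 0.0, -0.023], [0.0, 0.0, 0.0]], [-1.0, [0.0, 0.0, -0.022], [0.0, 0.0, 0.0]], [-1.0, [-0.001, 0.0, -0.023], [0.0, 0.0, 0.0]], [-1.0, [0.0, 0.0, -0.015], [0.0, 0.0, 0.0]], [-1.0, [0.0002, 0.0001, -0.0071], [0.0, 0.0, 0.0]], [-1.0, [-0.01, 0.001, 0.0], [0.0, 0.0, -0.5]], [-1.0, [-0.019, 0.0, 0.0], [0.0, 0.0, -0.9]], [-1.0, [-0.029, 0.001, 0.0], [0.0, 0.0, -1.4]], [-1.0, [-0.029, 0.0, 0.0], [0.0, 0.0, -1.5]], [-1.0, [-0.029, 0.0, 0.0], [0.0, 0.0, -1.4]]]
[[-1.0, [-0.029, -0.002, 0.0], [0.0, 0.0, -1.4]], [-1.0, [-0.029, -0.002, 0.0], [0.0, 0.0, -1.4]], [-1.0, [-0.029, -0.002, 0.0], [0.0, 0.0, -1.5]], [-1.0, [-0.028, -0.004, 0.0], [0.0, 0.0, -1.4]], [-1.0, [-0.029, -0.004, 0.0], [0.0, 0.0, -1.4]], [-1.0, [-0.029, -0.005, 0.0], [0.0, 0.0, -1.4]], [-1.0, [-0.028, -0.005, 0.0], [0.0, 0.0, -1.5]], [-1.0, [-0.029, -0.007, 0.0], [0.0, 0.0, -1.4]], [-1.0, [-0.028, -0.007, 0.0], [0.0, 0.0, -1.4]], [-1.0, [-0.018, -0.005, 0.0], [0.0, 0.0, -1.0]], [-1.0, [-0.0096, -0.0026, 0.0001], [0.0, 0.0, -0.4]]]
max shift 0.029 turn 1.5 end [ 0.5538 -0.238   0.19  ]
```

Emit:
{"method": "play_rows", "body": {
  "rows": [
    [-0.9, [0.0, 0.0, -0.007], [0.0, 0.0, 0.0]],
    [-0.9, [0.0, 0.0, -0.015], [0.0, 0.0, 0.0]],
    [-0.9, [0.0, 0.0, -0.023], [0.0, 0.0, 0.0]],
    [-1.0, [0.0, 0.0, -0.022], [0.0, 0.0, 0.0]],
    [-1.0, [-0.001, 0.0, -0.023], [0.0, 0.0, 0.0]],
    [-1.0, [0.0, 0.0, -0.015], [0.0, 0.0, 0.0]],
    [-1.0, [0, 0, -0.007], [0.0, 0.0, 0.0]],
    [-1.0, [-0.01, 0.001, 0.0], [0.0, 0.0, -0.5]],
    [-1.0, [-0.019, 0.0, 0.0], [0.0, 0.0, -0.9]],
    [-1.0, [-0.029, 0.001, 0.0], [0.0, 0.0, -1.4]],
    [-1.0, [-0.029, 0.0, 0.0], [0.0, 0.0, -1.5]],
    [-1.0, [-0.029, 0.0, 0.0], [0.0, 0.0, -1.4]]
  ]
}}

```text
clock: 12.9
tcp_pos: [0.5723, 0.0492, 0.1889]
orientation: [[0.021, 1.0, -0.002], [1.0, -0.021, -0.001], [-0.001, -0.002, -1.0]]
contact_force: [-0.8, 0.1, 0.2]
opening: 1.002
grip_force: 0.0
```

Emit:
{"method": "play_rows", "body": {
  "rows": [
    [-1.0, [-0.029, -0.002, 0.0], [0.0, 0.0, -1.4]],
    [-1.0, [-0.029, -0.002, 0.0], [0.0, 0.0, -1.4]],
    [-1.0, [-0.029, -0.002, 0.0], [0.0, 0.0, -1.5]],
    [-1.0, [-0.028, -0.004, 0.0], [0.0, 0.0, -1.4]],
    [-1.0, [-0.029, -0.004, 0.0], [0.0, 0.0, -1.4]],
    [-1.0, [-0.029, -0.005, 0.0], [0.0, 0.0, -1.4]],
    [-1.0, [-0.028, -0.005, 0.0], [0.0, 0.0, -1.5]],
    [-1.0, [-0.029, -0.007, 0.0], [0.0, 0.0, -1.4]],
    [-1.0, [-0.028, -0.007, 0.0], [0.0, 0.0, -1.4]],
    [-1.0, [-0.018, -0.005, 0.0], [0.0, 0.0, -1.0]],
    [-1.0, [-0.0096, -0.0026, 0.0], [0.0, 0.0, -0.4]],
    [-1, [0, 0, 0], [0, 0, 0]]
  ]
}}

```text
clock: 14.4
tcp_pos: [0.553, -0.2388, 0.1894]
orientation: [[-0.223, 0.975, -0.001], [0.975, 0.223, -0.0], [0.0, -0.001, -1.0]]
contact_force: [-0.7, 0.8, -0.1]
opening: 0.997
grip_force: 0.0
```

```bash
python3 - <<'E'
from tape import *
for c in P:
    im=bot.grab_frame(c);cv2.imwrite(f"pics/{c}2.png",im[:,:,::-1])
    print(c,"med",*tape(c,im,(.581,.1685,np.radians(-6.9)),D["carton_medium"],.07))
E
python3 plan.py -1 6 .5538 -.238 .118 13
```

```text
scene med [0.5789 0.1698] -6.8167186599195375
top med [0.5791 0.1677] -6.620347278853547
at [ 0.5536 -0.2373  0.1896] yang 13.00 F [ 0.1  0.7 -0.2] open 0.999 t 14.5 q7 46
[[-1.0, [0.0, 0.0, 0.006], [0.0, 0.0, 0.0]], [-1.0, [0.0, 0.0, 0.012], [0.0, 0.0, 0.0]], [-1.0, [0.0, 0.0, 0.018], [0.0, 0.0, 0.0]], [-1.0, [-0.001, 0.0, 0.018], [0.0, 0.0, 0.0]], [-1.0, [0.0, 0.0, 0.012], [0.0, 0.0, 0.0]], [-1.0, [0.0003, 0.0001, 0.0056], [0.0, 0.0, 0.0]]]
max shift 0.018 turn 0.0 end [ 0.5538 -0.2379  0.118 ]
```

Emit:
{"method": "play_rows", "body": {
  "rows": [
    [-1.0, [0.0, 0.0, 0.006], [0.0, 0.0, 0.0]],
    [-1.0, [0.0, 0.0, 0.012], [0.0, 0.0, 0.0]],
    [-1.0, [0.0, 0.0, 0.018], [0.0, 0.0, 0.0]],
    [-1.0, [-0.001, 0.0, 0.018], [0.0, 0.0, 0.0]],
    [-1.0, [0.0, 0.0, 0.012], [0.0, 0.0, 0.0]],
    [-1.0, [0, 0, 0.006], [0.0, 0.0, 0.0]],
    [-1, [0, 0, 0], [0, 0, 0]],
    [1, [0, 0, 0], [0, 0, 0]],
    [1, [0, 0, 0], [0, 0, 0]],
    [1, [0, 0, 0], [0, 0, 0]],
    [1, [0, 0, 0], [0, 0, 0]],
    [1, [0, 0, 0], [0, 0, 0]]
  ]
}}

```text
clock: 16.0
tcp_pos: [0.5547, -0.2394, 0.119]
orientation: [[-0.224, 0.974, 0.002], [0.974, 0.224, -0.001], [-0.001, 0.002, -1.0]]
contact_force: [0.2, -0.0, 7.2]
opening: 0.578
grip_force: 62.8
```

```bash
python3 plan.py 1 7 .5538 -.238 .235 13 17 .5805 .168 .235 -6.9
```

```text
at [ 0.5547 -0.2394  0.119 ] yang 12.97 F [ 0.2 -0.   7.2] open 0.578 t 16.0 q7 49
[[1.0, [0.0, 0.0, -0.008], [0.0, 0.0, 0.0]], [1.0, [0.0, 0.0, -0.015], [0.0, 0.0, 0.0]], [1.0, [0.001, 0.0, -0.023], [0.0, 0.0, 0.0]], [1.0, [0.0, 0.0, -0.024], [0.1, 0.0, 0.0]], [1.0, [0.0, 0.0, -0.023], [0.0, 0.0, 0.0]], [1.0, [0.0, 0.0, -0.015], [0.0, 0.1, 0.0]], [1.0, [0.0005, -0.0004, -0.008], [0.0, 0.0, 0.0]], [1.0, [0.009, 0.003, 0.0], [0.0, 0.0, 0.4]], [1.0, [0.017, 0.005, 0.0], [0.0, 0.0, 0.9]], [1.0, [0.026, 0.007, 0.0], [0.0, 0.0, 1.3]], [1.0, [0.026, 0.007, 0.0], [0.0, 0.0, 1.4]], [1.0, [0.027, 0.005, 0.0], [0.0, 0.0, 1.3]]]
[[1.0, [0.026, 0.006, 0.0], [0.0, 0.0, 1.3]], [1.0, [0.027, 0.005, 0.0], [0.0, 0.0, 1.3]], [1.0, [0.027, 0.004, 0.0], [0.0, 0.0, 1.4]], [1.0, [0.027, 0.003, 0.0], [0.0, 0.0, 1.3]], [1.0, [0.027, 0.003, 0.0], [0.0, 0.0, 1.3]], [1.0, [0.027, 0.002, 0.0], [0.0, 0.0, 1.3]], [1.0, [0.027, 0.002, 0.0], [0.0, 0.0, 1.4]], [1.0, [0.027, 0.001, 0.0], [0.0, 0.0, 1.3]], [1.0, [0.027, 0.001, 0.0], [0.0, 0.0, 1.3]], [1.0, [0.027, -0.001, 0.0], [0.0, 0.0, 1.3]], [1.0, [0.018, 0.0, 0.0], [0.0, 0.0, 0.9]], [1.0, [0.0094, -0.0007, 0.0002], [0.0, 0.0, 0.5]]]
max shift 0.027 turn 1.4 end [0.5805 0.168  0.235 ]
```

Emit:
{"method": "play_rows", "body": {
  "rows": [
    [1.0, [0.0, 0.0, -0.008], [0.0, 0.0, 0.0]],
    [1.0, [0.0, 0.0, -0.015], [0.0, 0.0, 0.0]],
    [1.0, [0.001, 0.0, -0.023], [0.0, 0.0, 0.0]],
    [1.0, [0.0, 0.0, -0.024], [0.1, 0.0, 0.0]],
    [1.0, [0.0, 0.0, -0.023], [0.0, 0.0, 0.0]],
    [1.0, [0.0, 0.0, -0.015], [0.0, 0.1, 0.0]],
    [1.0, [0, 0, -0.008], [0.0, 0.0, 0.0]],
    [1.0, [0.009, 0.003, 0.0], [0.0, 0.0, 0.4]],
    [1.0, [0.017, 0.005, 0.0], [0.0, 0.0, 0.9]],
    [1.0, [0.026, 0.007, 0.0], [0.0, 0.0, 1.3]],
    [1.0, [0.026, 0.007, 0.0], [0.0, 0.0, 1.4]],
    [1.0, [0.027, 0.005, 0.0], [0.0, 0.0, 1.3]]
  ]
}}

```text
clock: 17.5
tcp_pos: [0.5598, -0.1281, 0.2329]
orientation: [[-0.133, 0.991, -0.004], [0.991, 0.133, 0.002], [0.002, -0.004, -1.0]]
contact_force: [0.2, 0.3, -1.4]
opening: 0.573
grip_force: 62.3
```

Emit:
{"method": "play_rows", "body": {
  "rows": [
    [1.0, [0.026, 0.006, 0.0], [0.0, 0.0, 1.3]],
    [1.0, [0.027, 0.005, 0.0], [0.0, 0.0, 1.3]],
    [1.0, [0.027, 0.004, 0.0], [0.0, 0.0, 1.4]],
    [1.0, [0.027, 0.003, 0.0], [0.0, 0.0, 1.3]],
    [1.0, [0.027, 0.003, 0.0], [0.0, 0.0, 1.3]],
    [1.0, [0.027, 0.002, 0.0], [0.0, 0.0, 1.3]],
    [1.0, [0.027, 0.002, 0.0], [0.0, 0.0, 1.4]],
    [1.0, [0.027, 0.001, 0.0], [0.0, 0.0, 1.3]],
    [1.0, [0.027, 0.001, 0.0], [0.0, 0.0, 1.3]],
    [1.0, [0.027, -0.001, 0.0], [0.0, 0.0, 1.3]],
    [1.0, [0.018, 0.0, 0.0], [0.0, 0.0, 0.9]],
    [1.0, [0.0094, -0.0007, 0.0], [0.0, 0.0, 0.5]]
  ]
}}

```text
clock: 19.0
tcp_pos: [0.5795, 0.1695, 0.2332]
orientation: [[0.119, 0.993, -0.004], [0.993, -0.119, 0.001], [0.0, -0.004, -1.0]]
contact_force: [-0.3, -0.6, -2.3]
opening: 0.575
grip_force: 62.2
```

Emit:
{"method": "play_rows", "body": {
  "rows": [
    [1, [0, 0, 0], [0, 0, 0]],
    [1, [0, 0, 0], [0, 0, 0]]
  ]
}}

```text
clock: 19.25
tcp_pos: [0.5804, 0.1666, 0.2342]
orientation: [[0.122, 0.993, -0.002], [0.993, -0.122, 0.0], [0.0, -0.002, -1.0]]
contact_force: [-1.7, -0.0, -0.6]
opening: 0.579
grip_force: 62.2
```

```bash
python3 - <<'E'
from h import *
o=bot.get_obs();c="scene"
im=bot.grab_frame(c)[:,:,::-1].copy();cv2.imwrite(f"pics/{c}3.png",im)
u=proj(c,[[.58,.168,.15]])[0].astype(int);s=60
cr=cv2.resize(im[u[1]-s:u[1]+s,u[0]-s:u[0]+s],None,fx=5,fy=5,interpolation=cv2.INTER_CUBIC)
pm=(*o["tcp_pos"][:2],np.arctan2(o["orientation"][1,1],o["orientation"][0,1]));a=np.radians(-6.9)
for n,z,q in(("carton_small",o["tcp_pos"][2]-.009,pm),("carton_medium",.07,(.579,.168,a)),("carton_large",0,(.581,.168,a))):
    cv2.polylines(cr,[np.int32((hull(c,q,D[n],z)[:,0]+.5-[u[0]-s,u[1]-s])*5)],True,(0,255,0),1)
cv2.imwrite("pics/hover2.png",cr)
E
python3 plan.py 1 9 .580 .1675 .131 -6.9
```

```text
at [0.5804 0.1665 0.2343] yang -7.03 F [-0.  -0.6 -1.3] open 0.577 t 19.3 q7 -16
[[1.0, [0.0, 0.0, 0.005], [0.0, 0.0, 0.0]], [1.0, [0.0, 0.0, 0.01], [0.0, 0.0, 0.0]], [1.0, [0.0, 0.0, 0.015], [0.0, 0.0, 0.0]], [1.0, [0.0, 0.0, 0.014], [-0.1, 0.0, -0.1]], [1.0, [0.0, 0.0, 0.015], [0.0, 0.0, 0.0]], [1.0, [0.001, 0.0, 0.015], [0.0, 0.0, 0.0]], [1.0, [0.0, 0.0, 0.015], [0.0, 0.0, 0.0]], [1.0, [0.0, 0.0, 0.009], [0.0, 0.0, 0.0]], [1.0, [-0.0001, -0.0004, 0.0053], [0.0, 0.0, 0.0]]]
max shift 0.015 turn 0.1 end [0.58   0.1675 0.131 ]
```

View pics/hover2.png

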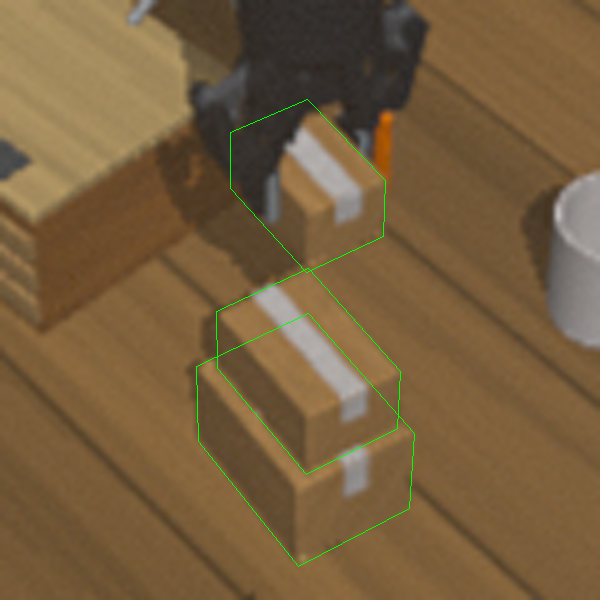

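Emit:
{"method": "play_rows", "body": {
  "rows": [
    [1.0, [0.0, 0.0, 0.005], [0.0, 0.0, 0.0]],
    [1.0, [0.0, 0.0, 0.01], [0.0, 0.0, 0.0]],
    [1.0, [0.0, 0.0, 0.015], [0.0, 0.0, 0.0]],
    [1.0, [0.0, 0.0, 0.014], [-0.1, 0.0, 0]],
    [1.0, [0.0, 0.0, 0.015], [0.0, 0.0, 0.0]],
    [1.0, [0.001, 0.0, 0.015], [0.0, 0.0, 0.0]],
    [1.0, [0.0, 0.0, 0.015], [0.0, 0.0, 0.0]],
    [1.0, [0.0, 0.0, 0.009], [0.0, 0.0, 0.0]],
    [1.0, [0, 0, 0.005], [0.0, 0.0, 0.0]],
    [1, [0, 0, 0], [0, 0, 0]],
    [1, [0, 0, 0.001], [0, 0, 0]],
    [1, [0, 0, 0], [0, 0, 0]]
  ]
}}

```text
clock: 20.8
tcp_pos: [0.5807, 0.1689, 0.1308]
orientation: [[0.121, 0.993, 0.0], [0.993, -0.121, 0.001], [0.001, 0.0, -1.0]]
contact_force: [0.2, 0.4, -1.5]
opening: 0.574
grip_force: 62.2
```

Emit:
{"method": "play_rows", "body": {
  "rows": [
    [1, [0, 0, 0.001], [0, 0, 0]],
    [1, [0, 0, 0], [0, 0, 0]]
  ]
}}

```text
clock: 21.05
tcp_pos: [0.5804, 0.1689, 0.1294]
orientation: [[0.121, 0.993, -0.0], [0.993, -0.121, 0.001], [0.001, -0.0, -1.0]]
contact_force: [0.5, -0.8, -2.0]
opening: 0.578
grip_force: 62.2
```

Emit:
{"method": "play_rows", "body": {
  "rows": [
    [1, [-0.0015, 0, 0], [0, 0, 0]],
    [1, [0, 0, 0.0005], [0, 0, 0]],
    [1, [0, 0, 0], [0, 0, 0]],
    [0.5, [0, 0, 0], [0, 0, 0]],
    [0, [0, 0, 0], [0, 0, 0]],
    [-0.4, [0, 0, 0], [0, 0, 0]],
    [-0.7, [0, 0, 0], [0, 0, 0]],
    [-0.7, [0, 0, 0], [0, 0, 0]]
  ]
}}

```text
clock: 22.05
tcp_pos: [0.5804, 0.1676, 0.1289]
orientation: [[0.121, 0.993, -0.0], [0.993, -0.121, 0.001], [0.001, -0.0, -1.0]]
contact_force: [0.5, 0.6, 0.2]
opening: 0.851
grip_force: 0.0
```

```bash
python3 - <<'E'
import numpy as np
c=np.array([.5583,-.1704]);a=np.radians(5.2);ux=np.array([np.cos(a),np.sin(a)])
print("bar closed",c-.12*ux,"bar45",c+(.09-.2138*np.cos(np.radians(55.8)))*ux,.1+.2138*np.sin(np.radians(55.8)))
E
python3 plan.py -0.7 7 .58 .168 .235 -6.9 14 .4388 -.1813 .235 5.2
```

```text
bar closed [ 0.43879387 -0.18127591] bar45 [ 0.52825076 -0.1731347 ] 0.2768298267799013
at [0.5804 0.1676 0.1289] yang -6.93 F [0.5 0.6 0.2] open 0.851 t 22.05 q7 -13
[[-0.7, [0.0, 0.0, -0.007], [0.0, 0.0, 0.0]], [-0.7, [0.0, 0.0, -0.014], [0.0, 0.0, 0.0]], [-0.7, [0.0, 0.0, -0.021], [0.0, 0.0, 0.0]], [-0.7, [0.0, 0.0, -0.022], [0.0, 0.0, 0.0]], [-0.7, [0.0, 0.0, -0.021], [0.0, -0.1, 0.0]], [-0.7, [0.0, 0.0, -0.014], [0.0, 0.0, 0.0]], [-0.7, [0.0004, -0.0004, -0.0071], [0.0, 0.0, 0.0]], [-0.7, [-0.01, -0.003, 0.0], [0.0, 0.0, -0.3]], [-0.7, [-0.02, -0.005, 0.0], [0.0, 0.0, -0.7]], [-0.7, [-0.03, -0.009, 0.0], [0.0, 0.0, -1.0]], [-0.7, [-0.03, -0.009, 0.0], [0.0, 0.0, -1.0]], [-0.7, [-0.03, -0.01, 0.0], [0.0, 0.0, -1.0]]]
[[-0.7, [-0.03, -0.01, 0.0], [0.0, 0.0, -1.1]], [-0.7, [-0.029, -0.011, 0.0], [0.0, 0.0, -1.0]], [-0.7, [-0.03, -0.011, 0.0], [0.0, 0.0, -1.0]], [-0.7, [-0.029, -0.012, 0.0], [0.0, 0.0, -1.0]], [-0.7, [-0.029, -0.013, 0.0], [0.0, 0.0, -1.0]], [-0.7, [-0.028, -0.013, 0.0], [0.0, 0.0, -1.0]], [-0.7, [-0.029, -0.013, 0.0], [0.0, 0.0, -1.0]], [-0.7, [-0.018, -0.009, 0.0], [0.0, 0.0, -0.7]], [-0.7, [-0.0098, -0.0048, 0.0003], [0.0, 0.0, -0.3]]]
max shift 0.03 turn 1.1 end [ 0.4388 -0.1813  0.235 ]
```

Emit:
{"method": "play_rows", "body": {
  "rows": [
    [-0.7, [0.0, 0.0, -0.007], [0.0, 0.0, 0.0]],
    [-0.7, [0.0, 0.0, -0.014], [0.0, 0.0, 0.0]],
    [-0.7, [0.0, 0.0, -0.021], [0.0, 0.0, 0.0]],
    [-0.7, [0.0, 0.0, -0.022], [0.0, 0.0, 0.0]],
    [-0.7, [0.0, 0.0, -0.021], [0.0, -0.1, 0.0]],
    [-0.7, [0.0, 0.0, -0.014], [0.0, 0.0, 0.0]],
    [-0.7, [0, 0, -0.007], [0.0, 0.0, 0.0]],
    [-0.7, [-0.01, -0.003, 0.0], [0.0, 0.0, -0.3]],
    [-0.7, [-0.02, -0.005, 0.0], [0.0, 0.0, -0.7]],
    [-0.7, [-0.03, -0.009, 0.0], [0.0, 0.0, -1.0]],
    [-0.7, [-0.03, -0.009, 0.0], [0.0, 0.0, -1.0]],
    [-0.7, [-0.03, -0.01, 0.0], [0.0, 0.0, -1.0]]
  ]
}}

```text
clock: 23.55
tcp_pos: [0.5317, 0.0485, 0.2343]
orientation: [[0.052, 0.999, -0.002], [0.999, -0.052, -0.001], [-0.002, -0.002, -1.0]]
contact_force: [0.4, 0.3, -0.1]
opening: 0.849
grip_force: 0.0
```

Emit:
{"method": "play_rows", "body": {
  "rows": [
    [0, [-0.03, -0.01, 0.0], [0.0, 0.0, -1.1]],
    [0, [-0.029, -0.011, 0.0], [0.0, 0.0, -1.0]],
    [0, [-0.03, -0.011, 0.0], [0.0, 0.0, -1.0]],
    [0, [-0.029, -0.012, 0.0], [0.0, 0.0, -1.0]],
    [0, [-0.029, -0.013, 0.0], [0.0, 0.0, -1.0]],
    [0, [-0.028, -0.013, 0.0], [0.0, 0.0, -1.0]],
    [0, [-0.029, -0.013, 0.0], [0.0, 0.0, -1.0]],
    [0, [-0.018, -0.009, 0.0], [0.0, 0.0, -0.7]],
    [0, [-0.0098, -0.0048, 0.0], [0.0, 0.0, -0.3]],
    [0, [0, 0, 0], [0, 0, 0]],
    [0, [0, 0, 0], [0, 0, 0]]
  ]
}}

```text
clock: 24.92
tcp_pos: [0.4391, -0.1813, 0.2351]
orientation: [[-0.091, 0.996, -0.001], [0.996, 0.091, -0.0], [-0.0, -0.001, -1.0]]
contact_force: [-0.2, -0.6, -0.5]
opening: 0.496
grip_force: 0.0
```

```bash
python3 - <<'E'
from tape import *
a=np.radians(-6.9)
for c in P:
    im=bot.grab_frame(c);cv2.imwrite(f"pics/{c}4.png",im[:,:,::-1])
    print(c,"small",*tape(c,im,(.58,.1685,a),D["carton_small"],.12))
    r=bot.tip_of(c,"lid_bar");print([(x["centre"],x["p"],unproj(c,x["centre"],.14)) for x in r[:2]])
    b=(220,130,420,280);cv2.imwrite(f"pics/c4_{c}.png",cv2.resize(im[b[1]:b[3],b[0]:b[2],::-1],None,fx=3,fy=3))
x,y=[cv2.imread(f"pics/c4_{c}.png") for c in P];cv2.imwrite("pics/both4.png",cv2.resize(np.vstack([x,y]),(400,600)))
E
python3 plan.py 0 8 .4388 -.1813 .122 5.2
```

```text
scene small [0.5782 0.1698] -6.880416784309774
[([300.5, 165.2], 0.6, array([ 0.443 , -0.1732,  0.14  ]))]
top small [0.5785 0.169 ] -6.174583194376924
[([373.4, 209.2], 0.64, array([ 0.4477, -0.1864,  0.14  ]))]
at [ 0.4393 -0.1813  0.2352] yang 5.23 F [-0.4  0.4 -0.6] open 0.502 t 25.125 q7 31
[[0.0, [0.0, 0.0, 0.006], [0.0, 0.0, 0.0]], [0.0, [0.0, 0.0, 0.013], [0.0, 0.0, 0.0]], [0.0, [0.0, 0.0, 0.019], [0.0, 0.0, 0.0]], [0.0, [0.0, 0.0, 0.019], [0.0, 0.0, 0.0]], [0.0, [0.0, 0.0, 0.018], [0.0, 0.0, 0.0]], [0.0, [0.0, 0.0, 0.019], [0.0, 0.0, 0.0]], [0.0, [0.0, 0.0, 0.013], [0.0, 0.0, 0.0]], [0.0, [0.0002, -0.0004, 0.0062], [0.0, 0.0, 0.0]]]
max shift 0.019 turn 0.0 end [ 0.4388 -0.1813  0.122 ]
```

View pics/both4.png

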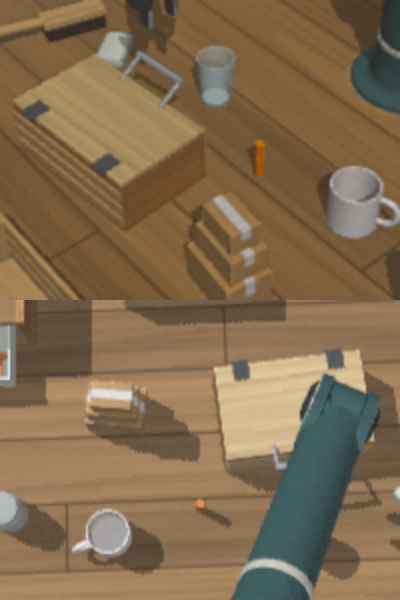

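Emit:
{"method": "play_rows", "body": {
  "rows": [
    [0.0, [0.0, 0.0, 0.006], [0.0, 0.0, 0.0]],
    [0.0, [0.0, 0.0, 0.013], [0.0, 0.0, 0.0]],
    [0.0, [0.0, 0.0, 0.019], [0.0, 0.0, 0.0]],
    [0.0, [0.0, 0.0, 0.019], [0.0, 0.0, 0.0]],
    [0.0, [0.0, 0.0, 0.018], [0.0, 0.0, 0.0]],
    [0.0, [0.0, 0.0, 0.019], [0.0, 0.0, 0.0]],
    [0.0, [0.0, 0.0, 0.013], [0.0, 0.0, 0.0]],
    [0.0, [0, 0, 0.006], [0.0, 0.0, 0.0]],
    [0, [0, 0, 0], [0, 0, 0]],
    [0.3, [0, 0, 0], [0, 0, 0]],
    [0.45, [0, 0, 0], [0, 0, 0]],
    [0.5, [0, 0, 0], [0, 0, 0]]
  ]
}}

```text
clock: 26.62
tcp_pos: [0.4392, -0.182, 0.1226]
orientation: [[-0.09, 0.996, 0.0], [0.996, 0.09, -0.001], [-0.001, 0.0, -1.0]]
contact_force: [0.0, -1.2, -0.4]
opening: 0.252
grip_force: 0.0
```

Emit:
{"method": "play_rows", "body": {
  "rows": [
    [0.6, [0, 0, 0], [0, 0, 0]],
    [0.7, [0, 0, 0], [0, 0, 0]],
    [1, [0, 0, 0], [0, 0, 0]],
    [1, [0, 0, 0], [0, 0, 0]],
    [1, [0, 0, 0], [0, 0, 0]],
    [1, [0, 0, 0], [0, 0, 0]]
  ]
}}

```text
clock: 27.38
tcp_pos: [0.4428, -0.1818, 0.1231]
orientation: [[-0.091, 0.996, 0.006], [0.996, 0.091, -0.002], [-0.003, 0.006, -1.0]]
contact_force: [9.4, 1.1, -3.3]
opening: 0.114
grip_force: 58.4
```

Emit:
{"method": "play_rows", "body": {
  "rows": [
    [1, [0, 0.003, 0], [0, 0, 0]],
    [1, [0, 0, 0], [0, 0, 0]],
    [1, [0, 0, 0], [0, 0, 0]]
  ]
}}

```text
clock: 27.75
tcp_pos: [0.4427, -0.1818, 0.1229]
orientation: [[-0.09, 0.996, 0.001], [0.996, 0.09, -0.001], [-0.001, 0.001, -1.0]]
contact_force: [0.5, 1.2, 4.4]
opening: 0.115
grip_force: 59.4
```

Run:
```python
import numpy as np,json
n=22;w=np.minimum(1,np.minimum(np.arange(n)+1,np.arange(n,0,-1))/3);t=np.r_[0,np.cumsum(w)/w.sum()*45]
a=np.radians(t)+np.arctan2(.04,.21);r=np.hypot(.21,.04);X=np.round(np.c_[-r*np.cos(a),r*np.sin(a)],4)
d=np.diff(X,axis=0);rows=[[1,[0,round(x,4),round(-z,4)],[0,0,0]] for x,z in d]
print(json.dumps(rows[:11]));print(json.dumps(rows[11:]));print(t[11],X[11]-X[0],X[-1]-X[0])
```

```text
[[1, [0, 0.0005, -0.0027], [0, 0, 0]], [1, [0, 0.0012, -0.0055], [0, 0, 0]], [1, [0, 0.0021, -0.0082], [0, 0, 0]], [1, [0, 0.0024, -0.008], [0, 0, 0]], [1, [0, 0.0026, -0.008], [0, 0, 0]], [1, [0, 0.003, -0.0078], [0, 0, 0]], [1, [0, 0.0033, -0.0077], [0, 0, 0]], [1, [0, 0.0036, -0.0076], [0, 0, 0]], [1, [0, 0.0039, -0.0074], [0, 0, 0]], [1, [0, 0.0042, -0.0073], [0, 0, 0]], [1, [0, 0.0045, -0.0071], [0, 0, 0]]]
[[1, [0, 0.0047, -0.0069], [0, 0, 0]], [1, [0, 0.005, -0.0068], [0, 0, 0]], [1, [0, 0.0053, -0.0065], [0, 0, 0]], [1, [0, 0.0055, -0.0063], [0, 0, 0]], [1, [0, 0.0058, -0.0061], [0, 0, 0]], [1, [0, 0.006, -0.0059], [0, 0, 0]], [1, [0, 0.0062, -0.0056], [0, 0, 0]], [1, [0, 0.0065, -0.0054], [0, 0, 0]], [1, [0, 0.0066, -0.0051], [0, 0, 0]], [1, [0, 0.0046, -0.0033], [0, 0, 0]], [1, [0, 0.0023, -0.0016], [0, 0, 0]]]
22.5 [0.0313 0.0773] [0.0898 0.1368]
```

Emit:
{"method": "play_rows", "body": {
  "rows": [
    [1, [0, 0.0005, -0.0027], [0, 0, 0]],
    [1, [0, 0.0012, -0.0055], [0, 0, 0]],
    [1, [0, 0.0021, -0.0082], [0, 0, 0]],
    [1, [0, 0.0024, -0.008], [0, 0, 0]],
    [1, [0, 0.0026, -0.008], [0, 0, 0]],
    [1, [0, 0.003, -0.0078], [0, 0, 0]],
    [1, [0, 0.0033, -0.0077], [0, 0, 0]],
    [1, [0, 0.0036, -0.0076], [0, 0, 0]],
    [1, [0, 0.0039, -0.0074], [0, 0, 0]],
    [1, [0, 0.0042, -0.0073], [0, 0, 0]],
    [1, [0, 0.0045, -0.0071], [0, 0, 0]]
  ]
}}

```text
clock: 29.12
tcp_pos: [0.4722, -0.1791, 0.1996]
orientation: [[-0.09, 0.996, -0.003], [0.996, 0.09, -0.001], [-0.0, -0.003, -1.0]]
contact_force: [-0.2, -3.1, -4.7]
opening: 0.115
grip_force: 58.3
```

Following the arc with small forces; continue to 45°.

Emit:
{"method": "play_rows", "body": {
  "rows": [
    [1, [0, 0.0047, -0.0069], [0, 0, 0]],
    [1, [0, 0.005, -0.0068], [0, 0, 0]],
    [1, [0, 0.0053, -0.0065], [0, 0, 0]],
    [1, [0, 0.0055, -0.0063], [0, 0, 0]],
    [1, [0, 0.0058, -0.0061], [0, 0, 0]],
    [1, [0, 0.006, -0.0059], [0, 0, 0]],
    [1, [0, 0.0062, -0.0056], [0, 0, 0]],
    [1, [0, 0.0065, -0.0054], [0, 0, 0]],
    [1, [0, 0.0066, -0.0051], [0, 0, 0]],
    [1, [0, 0.0046, -0.0033], [0, 0, 0]],
    [1, [0, 0.0023, -0.0016], [0, 0, 0]],
    [1, [0, 0, 0], [0, 0, 0]]
  ]
}}

```text
clock: 30.62
tcp_pos: [0.5282, -0.1742, 0.2608]
orientation: [[-0.089, 0.996, -0.007], [0.996, 0.089, 0.001], [0.002, -0.007, -1.0]]
contact_force: [-15.6, -0.3, 16.6]
opening: 0.114
grip_force: 58.8
```

Emit:
{"method": "play_rows", "body": {
  "rows": [
    [1, [0, 0, 0], [0, 0, 0]],
    [1, [0, 0, 0], [0, 0, 0]],
    [1, [0, 0, 0], [0, 0, 0]],
    [1, [0, 0, 0], [0, 0, 0]]
  ]
}}

```text
clock: 31.12
tcp_pos: [0.5281, -0.1742, 0.2607]
orientation: [[-0.089, 0.996, -0.007], [0.996, 0.089, 0.001], [0.002, -0.007, -1.0]]
contact_force: [-15.3, -0.8, 16.1]
opening: 0.113
grip_force: 58.8
```

Run:
```python
from h import *
o=bot.get_obs();R=np.array(o["orientation"]);p=np.array(o["tcp_pos"])-R[:,2]*.0187
print(p,o["tcp_pos"],o["contact_force"],o["grip_force"],o["joint_velocities"],o["clock"])
h=np.array([.4427+.21*np.cos(.0908),-.1818+.21*np.sin(.0908)]);d=np.hypot(*(p[:2]-h));
print("angle from grasp",np.degrees(np.arctan2(p[2]-.1016,d)-np.arctan2(.04,.21)),"radius",np.hypot(d,p[2]-.1016))
ch=(h[0]-.09*np.cos(.0908),h[1]-.09*np.sin(.0908),.0908)
ims=[]
for c in P:
    im=bot.grab_frame(c)[:,:,::-1].copy();cv2.imwrite(f"pics/{c}5.png",im)
    u=(215,100) if c=="scene" else (250,130);k=4
    cr=cv2.resize(im[u[1]:u[1]+150,u[0]:u[0]+(100 if 1 else 0)+50],None,fx=k,fy=k,interpolation=cv2.INTER_CUBIC) if c=="scene" else None
    if cr is None: continue
    for t,col in((40,(0,0,255)),(45,(0,255,0)),(50,(255,0,0))):
        a=np.radians(t);L=[[.09-r*np.cos(a)+h_*np.sin(a),s*.14,.1+r*np.sin(a)+h_*np.cos(a)] for r,s,h_ in((0,1,.01),(.18,1,.01),(.18,-1,.01),(0,-1,.01))]
        cv2.polylines(cr,[np.int32((proj(c,place(ch,L))+.5-u)*k)],True,col,1)
    cv2.imwrite("pics/lid.png",cr)
```

```text
[ 0.5282 -0.1743  0.2794] [ 0.5281 -0.1742  0.2607] [-15.2654  -0.8159  16.0765] 58.792537450790405 [ 0.0722  0.0444 -0.1061 -0.043   0.0894 -0.0834  0.0606] 31.125
angle from grasp 44.30078398825602 radius 0.21687735055538587
```

View pics/lid.png

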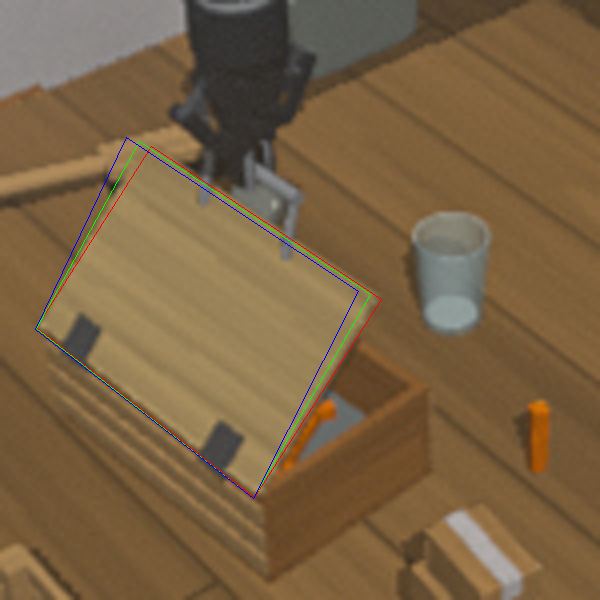

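```bash
cat > lid.py <<'E'
from h import *
from scipy.ndimage import map_coordinates
def quad(v):
    x,y,a,t=v;return place((x,y,a),[[.09-r*np.cos(t)+.01*np.sin(t),s*.14,.1+r*np.sin(t)+.01*np.cos(t)] for r,s in((0,1),(.18,1),(.18,-1),(0,-1))])
def icp(f,v0,free,edges=(0,1,2,3)):
    lab=cv2.cvtColor(cv2.imread(f),cv2.COLOR_BGR2LAB).astype(float);lab=cv2.GaussianBlur(lab,(0,0),.7);v=np.array(v0,float);S=np.arange(-4,4.01,.1)
    for it in range(8):
        q=proj("scene",quad(v));cen=q.mean(0);A=[]
        for e in edges:
            p,r=q[e],q[(e+1)%4];n=np.array([-(r-p)[1],(r-p)[0]]);n/=np.linalg.norm(n);n*=np.sign((p-cen)@n)
            for k in np.linspace(.08,.92,40):
                if e==1 and .2<k<.85: continue  # gripper and bar
                m=p+(r-p)*k;pts=m+S[:,None]*n
                g=np.abs(np.gradient(np.stack([map_coordinates(lab[...,c],[pts[:,1],pts[:,0]],order=1) for c in(0,1,2)]),axis=1)).sum(0)*np.exp(-S**2/8)
                A.append((e,k,m+n*S[g.argmax()]))
        def res(w):
            u=v.copy();u[free]=w;q=proj("scene",quad(u));o=[]
            for e,k,t in A:
                d=q[(e+1)%4]-q[e];n=np.array([-d[1],d[0]])/np.hypot(*d);o.append((t-q[e])@n)
            return np.array(o)
        s=least_squares(res,v[free],loss="soft_l1",f_scale=.3);v[free]=s.x
    r=res(s.x);return v,{e:round(float(np.median([x for x,a in zip(r,A) if a[0]==e])),2) for e in edges},round(float(np.median(abs(r))),2)
if __name__=="__main__":
    v,r,m=icp("pics/scene4.png",[.5583,-.1704,.0908,0],[0,1,2]);print("closed",v,r,m)
    for E in((0,1,2,3),(1,),(0,2)):
        for t0 in(.75,.82):
            w,r,m=icp("pics/scene5.png",[*v[:3],t0],[3],E);print("open",E,np.degrees(w[3]),r,m)
    w,r,m=icp("pics/scene5.png",[*v[:3],.785],[0,1,2,3]);print("all free",w,np.degrees(w[3]),r,m)
E
python3 lid.py
```

```text
closed [ 0.562  -0.1695  0.0921  0.    ] {0: 0.25, 1: 0.5, 2: 0.3, 3: -0.0} 0.25
open (0, 1, 2, 3) 42.83684765894046 {0: 0.3, 1: 0.5, 2: 0.3, 3: -0.9} 0.4
open (0, 1, 2, 3) 42.83687777789411 {0: 0.3, 1: 0.5, 2: 0.3, 3: -0.9} 0.4
open (1,) 35.82306600419735 {1: 0.15} 0.25
open (1,) 35.823067572061255 {1: 0.15} 0.25
open (0, 2) 43.014828346352054 {0: 0.4, 2: 0.2} 0.3
open (0, 2) 43.02383165560115 {0: 0.4, 2: 0.2} 0.3
all free [ 0.559  -0.1707  0.1045  0.7535] 43.174996063702174 {0: 0.05, 1: -0.31, 2: 0.15, 3: -0.14} 0.2
```

Emit:
{"method": "play_rows", "body": {
  "rows": [
    [1, [0, 0.0005, -0.002], [0, 0, 0]],
    [1, [0, 0.001, -0.0025], [0, 0, 0]],
    [1, [0, 0.0005, -0.002], [0, 0, 0]],
    [1, [0, 0, 0], [0, 0, 0]],
    [1, [0, 0, 0], [0, 0, 0]],
    [1, [0, 0, 0], [0, 0, 0]]
  ]
}}

```text
clock: 31.98
tcp_pos: [0.5337, -0.1737, 0.2653]
orientation: [[-0.09, 0.996, -0.0], [0.996, 0.09, -0.001], [-0.001, -0.0, -1.0]]
contact_force: [2.4, -4.1, -6.6]
opening: 0.11
grip_force: 58.7
```

```bash
cat > chk.py <<'E'
from lid import *
im=bot.grab_frame("scene")[:,:,::-1].copy();cv2.imwrite("pics/scene6.png",im)
v=[.562,-.1695,.0921]
for E in((0,1,2,3),(0,2)): w,r,m=icp("pics/scene6.png",[*v,.785],[3],E);print(E,np.degrees(w[3]),r,m)
w,r,m=icp("pics/scene6.png",[*v,.785],[0,1,2,3]);print("free",w,np.degrees(w[3]),r)
o=bot.get_obs();p=np.array(o["tcp_pos"]);c=(.2100-np.hypot(*(p[:2]-[.4427,-.1818])))/.2138
print("from x",np.degrees(np.arccos(c))-10.78,p,o["contact_force"],o["grip_force"],o["clock"])
E
python3 chk.py
```

```text
(0, 1, 2, 3) 44.36636849851399 {0: 0.35, 1: 0.5, 2: 0.2, 3: -0.9} 0.4
(0, 2) 44.530567923853155 {0: 0.4, 2: 0.2} 0.3
free [ 0.5588 -0.1702  0.1065  0.7961] 45.611255819951374 {0: 0.1, 1: -0.2, 2: 0.15, 3: -0.15}
from x 45.51324416306568 [ 0.5337 -0.1737  0.2653] [ 2.5148 -4.4865 -7.2109] 58.69612276554108 32.025
```

Emit:
{"method": "play_rows", "body": {
  "rows": [
    [1, [0, 0, 0], [0, 0, 0]],
    [1, [0, 0, 0], [0, 0, 0]],
    [1, [0, 0, 0], [0, 0, 0]],
    [1, [0, 0, 0], [0, 0, 0]],
    [1, [0, 0, 0], [0, 0, 0]],
    [1, [0, 0, 0], [0, 0, 0]],
    [1, [0, 0, 0], [0, 0, 0]],
    [1, [0, 0, 0], [0, 0, 0]]
  ]
}}

```text
clock: 33.02
tcp_pos: [0.5337, -0.1737, 0.2653]
orientation: [[-0.09, 0.996, -0.0], [0.996, 0.09, -0.002], [-0.002, -0.0, -1.0]]
contact_force: [1.8, -4.2, -5.9]
opening: 0.113
grip_force: 58.7
```

```bash
python3 chk.py; python3 -c "
import cv2;a=cv2.imread('pics/scene6.png');cv2.imwrite('pics/fin.png',cv2.resize(a[110:300,200:400],None,fx=3,fy=3))"
```

```text
(0, 1, 2, 3) 44.316236917288876 {0: 0.4, 1: 0.45, 2: 0.2, 3: -0.9} 0.4
(0, 2) 44.48637690320609 {0: 0.4, 2: 0.2} 0.3
free [ 0.5588 -0.17    0.1069  0.7977] 45.702971211220216 {0: 0.09, 1: -0.21, 2: 0.11, 3: -0.19}
from x 45.51065477492491 [ 0.5337 -0.1737  0.2653] [ 1.4624 -5.4847 -7.082 ] 58.69278609752655 33.075
```

View pics/fin.png

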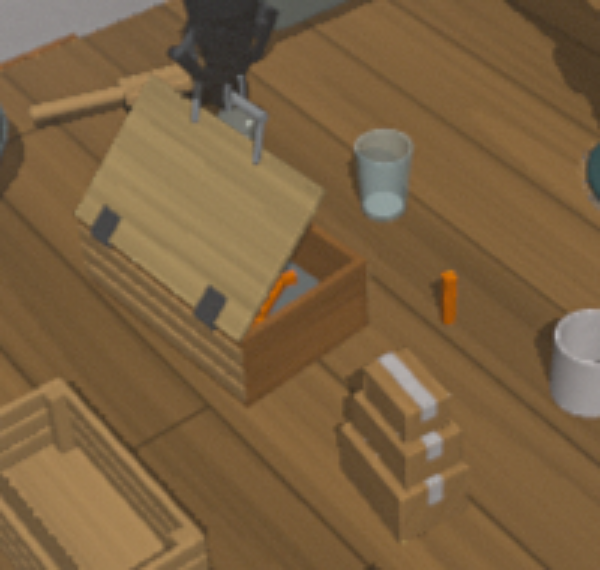

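The picture shows the lid about half open, held by the bar at (235,105). The straight three-carton column stands at (405,445), and the tumbler, peg and cup are where they were.

```bash
python3 -c "
from rig import bot
print(bot.sign_off())"
```

```text
the job is handed in; nothing more can be done
None
```

The job is handed in at about 33 s. The medium and then the small carton sit squarely on the large one, within about 3 mm and 1 degree by the cameras. The lid is held still by its bar at about 45 degrees (estimates 44.3 to 45.7), and the nearby items I could see in the last picture had not moved.

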